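# Unclamp the jar carrier and hold it up level

## Task

Swing the clamp lever on the socket block fully open, outward and down away from the carrier, while the carrier still sits in the block. Then take the white two-jar carrier by the flat grip on top of its centre post, lift it straight up until its underside is about 15 cm above the block's plate, and hold it there level and steady over the block for inspection with both jars still standing in their cups. Keep it still for three seconds and finish while holding it in the air; leave the flask, the timer and the marker where they are.

Things in the scene. Friction and masses are not known exactly. Their poses are not given: they have to be found in the camera images.
- block: fixed grey socket block, 120 (x) x 216 (y, from -118 to +98) mm, on short rubber feet; origin on the bench under the middle of the carrier's seat. Its plate's top is 20 mm above the origin; four small aluminium corner lugs rise 11.5 mm above the plate and locate the carrier with 2 mm play. z up; the clamp lever stands at its -y end
- lever (a joint): clamp lever, hinge at point lever_hinge, axis = the block's +x, range 0 to 1.55 rad. 0: shut, handle upright and the short nose just over the carrier's -y edge; grows as the handle swings outward (to the block's -y) and down; at 1.55 the handle lies level, pointing outward, 42 mm above the bench. Stiff: stays where it is left, needs about 2 N at the knob. It starts shut or nearly so
- lever_hinge (a point): centre of the lever's hinge pin, fixed in the block, at (0, -100, 42) mm in the block's frame; axes as the block's
- lever_knob (a point): centre of the black cylindrical cross knob at the end of the lever's handle, 70 mm from the hinge: 18 mm diameter, 26 mm long along the block's x, flat ends that can be pinched. The handle below it is a steel bar 8 mm (x) by 12 mm. Its axes turn with the lever: z points from the hinge to the knob
- carrier: loose white plastic carrier, about 0.22 kg without jars: foot plate 90 (x) x 160 (y) x 8 mm, two cups at y = -45 and +45 mm (outer diameter 49, inner 43, rim 25 mm above the underside), centre post 34 (x) x 10 (y) mm, and on it the flat grip. Origin: centre of the underside, which starts on the block's plate (20 mm above the block's origin), axes along the block's
- carrier_grip (a point): centre of the carrier's flat grip, 91 mm above its underside and over its centre of mass: 14 mm thick (x), 60 mm long (y), 30 mm high (z, 76 to 106 mm above the underside); axes as the carrier's
- jar_a: loose sample jar with a blue screw cap, 40 mm diameter, 55 mm tall, about 0.05 kg, brown contents, standing in one cup of the carrier; its top is 63 mm above the carrier's underside. Origin: centre of its underside, z up
- jar_b: the same kind of jar, clear contents, in the other cup
- conical_flask: bystander: stoppered glass conical flask, 64 mm diameter, 106 mm tall; origin centre of underside
- timer: bystander: white cube timer, 47x66x66 mm; origin centre of underside
- marker: bystander: marker pen lying on the bench, 134 mm long, 14 mm thick; origin centre of underside
Things that resemble listed ones, but are neither listed nor needed, are in the scene too. Leave any pink or turquoise look-alike of the jar_a alone.

How it is judged:
By the outcome, as a careful person would: the job done as asked, in the order asked, and still so for the second after the job is handed in, while the arm keeps its last pose, push and grip.
It also fails if it takes over 54 s, if anything falls off the work surface, if the arm or the gripper's body presses on something with over 40 N, if the wrist force passes 120 N, or if a joint passes its speed limit or range.

## Robot

A 7-joint arm with a two-finger parallel gripper is mounted at the origin on a cart in front of the work surface, level with it; the furniture and walls round the work are solid. World frame = base frame: x ahead of the robot, y to its left, z up, the work surface at z = 0. Lengths are in m, angles in rad, forces in N, time in s.
With the tool pointing down it reaches from about 0.4 to 0.85 m from the base axis. Payload 4.5 kg.
Tool frame: the origin (TCP) lies where the fingers leave the gripper's body, on its centre line; the fingertips stand 64 mm ahead of it and the grasp point (between the pads) lies 45 mm ahead of it; z points along the fingers, y is the line along which they close (so a half turn about z gives the same grasp; the last joint's range is limited). The gripper opens to 88 mm and grips with 3 to 60 N. Pads are 18 mm wide; open, the fingers measure 123 mm over their backs; the gripper's body (75 mm by 187 mm) begins 45 mm behind the grasp point.
Start: joints at [-1.243, 0.689, -0.195, 1.565, 0.157, 0.902, -0.215], TCP at [0.181, 0.598, 0.303] pointing down, gripper open.
Joint ranges: [-3.01, 3.01], [-0.46, 2.08], [-1.47, 1.51], [0.13, 2.56], [-1, 4.14], [0.04, 2.09], [-2.66, 2.66]. Speed limits (rad/s): [2.57, 2.57, 3.14, 3.14, 3.14, 3.14, 3.14].

## Interface

Orientations are given as a unit quaternion [x, y, z, w].
In Python, from plant import r gives the robot as it stands.
- The arm moves only by the tool play_rows, never from a script. Its arguments are lists of equal length, an entry for each row: "translation": the shift along the tool's x, y, z in m, a list of three; "delta_rot": the turn, a rotation vector about the tool's x, y, z in degrees, a list of three; "grip": the opening, from -1 (shut) to 1 (fully open). In form: {"translation": [[x, y, z], ...], "delta_rot": [[rx, ry, rz], ...], "grip": [grip, ...]}. A call has 1 to 20 rows; each row shifts and turns the commanded pose from where the row before left it, along the tool's axes as they then stand; what a row does not reach is not made up. A row lasts 1/8 s, in which the tool goes at most 62.5 mm and 10.7 degrees, less where a joint would pass 70% of its speed; a pose out of reach is approached as far as the arm can. A call with a gripper value outside its range is refused whole. The fingers move at their own pace and stop on an object; "squeeze" is the grip in N (left out, the last holds). Time passes only in rows, so rows that do not move let the fingers close. It gives the time, the measured TCP pose, the force, the opening and the grip force at its end, in the units of the state.
- r.get_state(): the state, without advancing time (a new reading comes with each control period).
- r.snapshot(name): name is "scene" or "top"; returns the picture (400x640x3 uint8, blue, green, red); there is no depth.
- r.get_calibration(name): a dict with "intrinsics" (3x3 intrinsics, pixels), "eye" and "rotation" of the camera in the world. Camera axes: x right, y up, looking along -z (the intrinsics and any distortion apply to the point x, -y, -z); pixel columns grow to the right and rows downward; lengths in m; the calibration is good to about 2 mm. A picture is of the moment at which its call begins. get_calibration takes no time and is no camera call.
- r.finish_job(): hands the job in; it is judged then, once.
Trained networks look in the newest picture that a camera, given by its name, has taken for a name from the list of things; names that differ only in an ending like _2 or _b are one class to them, and where a whole thing is asked for, a point or a joint stands for the part that bears it (a point fixed in the world has none). Each returns a list of dicts, best first, with "confidence" (0 to 1); they miss things now and then, are a little off and sometimes report something else, mostly with a low value. They report only what shows in the picture. A call takes as long as a camera call. They do not tell look-alikes from the thing itself.
- r.look_for(camera, target): "point" ([x, y, z] in m, in world coordinates, good to about 4 mm: the middle of the surface that is visible of it).
- r.silhouettes(camera, target): "pixels" (400x640 bool, what is visible of it).
The state is a dict: "clock": time; "q": joint angles; "qd": joint speeds; "joint_torque": joint torques, N m; "tool_pos": TCP position; "eef_rot": TCP orientation; "contact_force": force on the tool from outside, world axes, zero at the start; "moment": the same for the moment, N m; "opening": opening from 0.0 (shut) to 1.0 (fully open); "finger_force": force on a finger pad.
Only numpy, scipy, OpenCV 4.12 (cv2) and the standard library are available. Lean on these libraries where they do the work, as an engineer would, in place of code of your own. Each camera call takes 0.05 s, during which the arm holds its last target. There are 200 camera calls.

## Working session

There is one attempt and no reset: what is moved stays moved. The work goes in short steps, Python scripts to look and compute and a tool call to move; the robot and the scene stay as the last step left them, time stands still between calls to the robot, and variables do not carry over. Pictures are saved under pics/ and viewed, at most 10 in all, crops included, and the job is handed in when it is done.

Besides the shell and the picture viewer there is one more tool, called after ">>>" as name(argument=value, ...) on one line, values as JSON. play_rows: Moves the arm, as the interface text tells. Its arguments: {"type":"object","properties":{"translation":{"type":"array","items":{"type":"array","items":{"type":"number"}}},"delta_rot":{"type":"array","items":{"type":"array","items":{"type":"number"}}},"grip":{"type":"array","items":{"type":"number"}},"squeeze":{"type":"number"}},"required":["translation","delta_rot","grip"]}

```bash
ls; mkdir -p pics
cat > h.py <<'E'
from plant import r
import numpy as np, cv2
from scipy.spatial.transform import Rotation as R
def cal(n):
    c=r.get_calibration(n); return np.array(c["intrinsics"]),np.array(c["eye"]),np.array(c["rotation"]),c
def proj(n,p):
    K,e,Rm,_=cal(n); p=(np.atleast_2d(p)-e)@Rm; p=p*[1,-1,-1]; u=p@K.T; return u[:,:2]/u[:,2:]
def ray(n,uv):
    K,e,Rm,_=cal(n); d=np.linalg.inv(K)@[uv[0],uv[1],1]; d=Rm@(d*[1,-1,-1]); return e,d/np.linalg.norm(d)
def onz(n,uv,z):
    e,d=ray(n,uv); return e+d*(z-e[2])/d[2]
def tri(uv1,uv2):
    e1,d1=ray("scene",uv1); e2,d2=ray("top",uv2)
    A=np.array([d1,-d2]).T; s=np.linalg.lstsq(A,e2-e1,rcond=None)[0]
    a=e1+s[0]*d1;b=e2+s[1]*d2; return (a+b)/2,np.linalg.norm(a-b)
E
python3 - <<'E'
from h import *
for n in("scene","top"):
    im=r.snapshot(n); cv2.imwrite(f"pics/{n}0.png",im); print(n,cal(n)[3])
    for t in("block","lever","lever_knob","carrier","carrier_grip","jar_a","conical_flask","timer","marker"):
        try:
            for d in r.look_for(n,t): print(t,np.round(d["point"],3),round(d["confidence"],2),np.round(proj(n,d["point"])[0]))
        except Exception as ex: print(t,ex)
s=r.get_state();print({k:np.round(v,3) for k,v in s.items()})
E
```

```text
pics
scene {'intrinsics': array([[493.88249053,   0.        , 318.85083282],
       [  0.        , 493.88249053, 204.37807387],
       [  0.        ,   0.        ,   1.        ]]), 'eye': array([-0.18859928, -0.55969584,  1.12011744]), 'rotation': array([ 0.31546506, -0.14889487, -0.4038122 ,  0.84572325])}
block matmul: Input operand 1 has a mismatch in its core dimension 0, with gufunc signature (n?,k),(k,m?)->(n?,m?) (size 4 is different from 3)
lever matmul: Input operand 1 has a mismatch in its core dimension 0, with gufunc signature (n?,k),(k,m?)->(n?,m?) (size 4 is different from 3)
carrier matmul: Input operand 1 has a mismatch in its core dimension 0, with gufunc signature (n?,k),(k,m?)->(n?,m?) (size 4 is different from 3)
carrier_grip matmul: Input operand 1 has a mismatch in its core dimension 0, with gufunc signature (n?,k),(k,m?)->(n?,m?) (size 4 is different from 3)
jar_a matmul: Input operand 1 has a mismatch in its core dimension 0, with gufunc signature (n?,k),(k,m?)->(n?,m?) (size 4 is different from 3)
conical_flask matmul: Input operand 1 has a mismatch in its co
[... 1833 characters left out ...]
 different from 3)
marker matmul: Input operand 1 has a mismatch in its core dimension 0, with gufunc signature (n?,k),(k,m?)->(n?,m?) (size 4 is different from 3)
{'clock': np.float64(1.0), 'q': array([-1.243,  0.689, -0.195,  1.565,  0.157,  0.902, -0.215]), 'qd': array([ 0.   , -0.001, -0.001,  0.   ,  0.001,  0.   , -0.   ]), 'joint_torque': array([ 1.0000e-03, -5.2749e+01, -1.2670e+00, -1.5375e+01, -5.2000e-02,
       -1.0000e-03,  0.0000e+00]), 'tool_pos': array([0.181, 0.598, 0.303]), 'eef_rot': array([0.146, 0.989, 0.   , 0.   ]), 'contact_force': array([ 0.042, -0.257, -0.298]), 'moment': array([ 0.001, -0.037, -0.002]), 'finger_force': np.float64(0.0), 'opening': np.float64(1.004)}
```

Rotation is a quaternion.

```bash
sed -i 's/np.array(c\["rotation"\]),c/R.from_quat(c["rotation"]).as_matrix(),c/' h.py
python3 - <<'E'
from h import *
for n in("scene","top"):
    r.snapshot(n)
    for t in("block","lever","lever_knob","carrier","carrier_grip","jar_a","conical_flask","timer","marker"):
        for d in r.look_for(n,t): print(n,t,np.round(d["point"],3),round(d["confidence"],2),np.round(proj(n,d["point"])[0]))
E
```

```text
scene block [ 0.567 -0.09   0.018] 0.7 [359. 223.]
scene lever [ 0.612 -0.117  0.089] 0.62 [378. 202.]
scene lever_knob [ 0.615 -0.117  0.093] 0.62 [378. 200.]
scene lever_knob [ 0.406 -0.349  0.059] 0.5 [407. 305.]
scene carrier [ 0.567 -0.025  0.03 ] 0.96 [341. 209.]
scene carrier [0.403 0.214 0.016] 0.32 [242. 206.]
scene carrier_grip [ 0.568 -0.028  0.029] 0.56 [342. 210.]
scene jar_a [0.555 0.019 0.072] 0.78 [327. 195.]
scene jar_a [ 0.582 -0.062  0.075] 0.73 [355. 202.]
scene jar_a [ 0.423 -0.143  0.048] 0.69 [343. 259.]
scene jar_a [ 0.526 -0.216  0.045] 0.52 [388. 249.]
scene conical_flask [0.447 0.335 0.044] 0.85 [223. 173.]
scene timer [ 0.408 -0.345  0.061] 0.87 [407. 303.]
scene marker [0.405 0.212 0.014] 0.53 [243. 207.]
top block [ 0.587 -0.062  0.018] 0.71 [341. 177.]
top lever [ 0.613 -0.115  0.113] 0.58 [362. 156.]
top lever [ 0.568 -0.02   0.028] 0.53 [327. 183.]
top lever_knob [ 0.612 -0.118  0.112] 0.68 [363. 157.]
top lever_knob [0.561 0.021 0.086] 0.56 [313. 181.]
top lever_knob [ 0.586 -0.065  0.02 ] 0.3 [342. 177.]
top carrier [ 0.572 -0.022  0.028] 0.75 [328. 181.]
top carrier_grip [ 0.573 -0.018  0.028] 0.75 [326. 181.]
top jar_a [ 0.432 -0.132  0.053] 0.76 [372. 226.]
top jar_a [ 0.535 -0.209  0.05 ] 0.71 [396. 188.]
top jar_a [ 0.585 -0.061  0.082] 0.67 [342. 171.]
top jar_a [0.558 0.022 0.083] 0.52 [312. 183.]
top conical_flask [0.448 0.333 0.047] 0.71 [202. 233.]
top timer [ 0.414 -0.341  0.062] 0.84 [450. 227.]
top timer [ 0.613 -0.114  0.114] 0.34 [362. 156.]
top timer [ 0.585 -0.064  0.019] 0.3 [342. 177.]
top marker [0.406 0.216 0.008] 0.74 [248. 246.]
```

View pics/scene0.png

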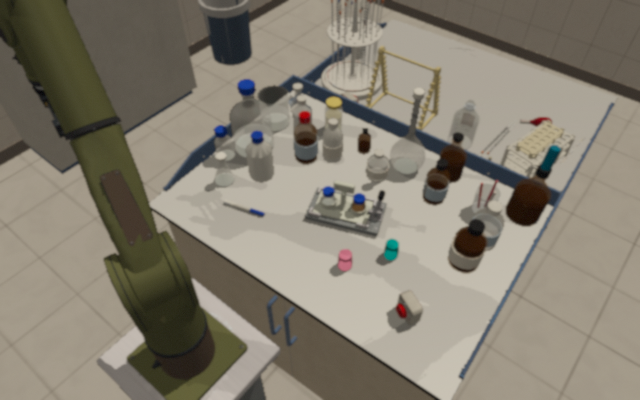

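View pics/top0.png

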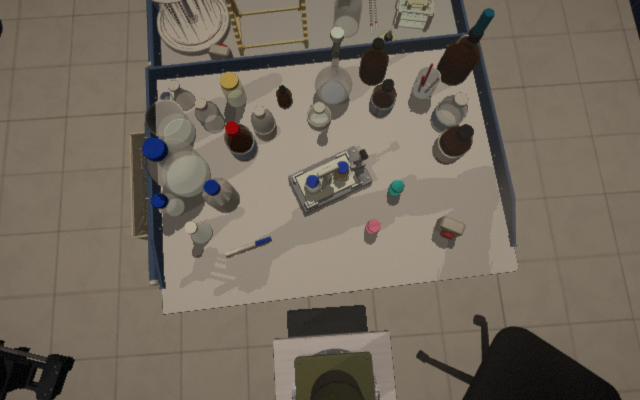

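The wanted assembly is the block with its lever at scene (378,200)/top (362,157), and the carrier at scene (341,209)/top (327,182). Things that could be confused with it:
- pink jar: scene (345,259)
- turquoise jar: scene (391,249)
- black-capped bottles around it
- the timer: scene (407,305)

By the description I choose the one on the block, and check it in one close crop.

Run:
```python
from h import *
a=cv2.resize(cv2.imread("pics/scene0.png")[170:245,295:395],None,fx=8,fy=8,interpolation=cv2.INTER_CUBIC)
b=cv2.resize(cv2.imread("pics/top0.png")[140:215,280:380],None,fx=8,fy=8,interpolation=cv2.INTER_CUBIC)
cv2.imwrite("pics/crop1.png",np.vstack([cv2.resize(a,(400,300)),cv2.resize(b,(400,300))])) 
cv2.imwrite("pics/c_s.png",a);cv2.imwrite("pics/c_t.png",b)
```

```text
(no output)
```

View pics/c_s.png

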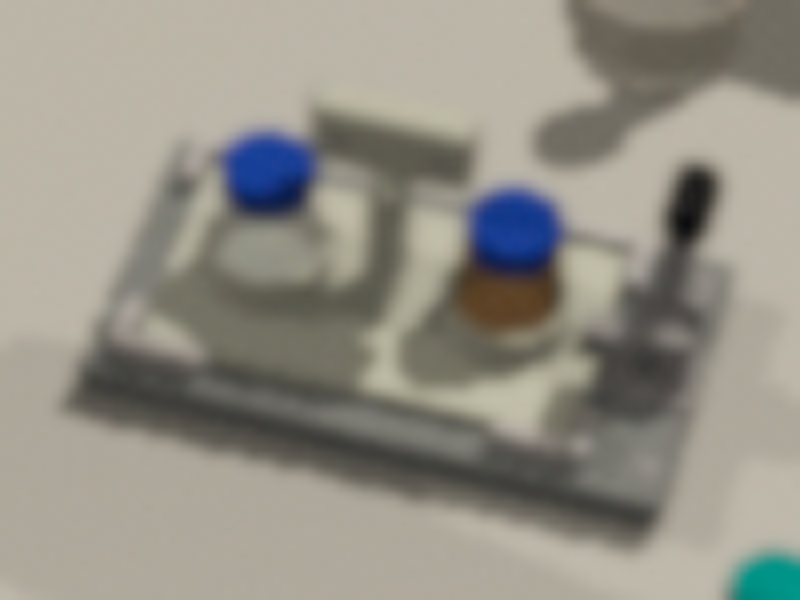

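View pics/c_t.png

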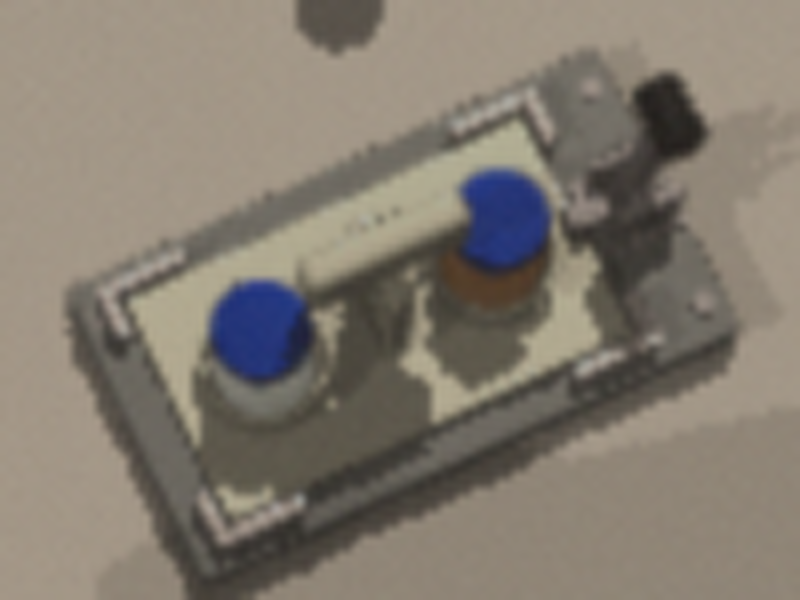

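The crop confirms it. The brown jar is nearer the lever, the black knob is at the -y end and upright, and the white grip lies between the caps. Next I fit the block pose and lever angle from both views.

Run:
```python
from h import *
from scipy.optimize import least_squares
top=[((60,98,20),(75,285)),((-60,-118,20),(735,328)),((-60,98,20),(205,568)),((0,45,83),(258,325)),((0,-45,83),(505,215)),((0,0,126),(384,236)),('k',(671,115))]
sc=[((60,-118,20),(732,265)),((-60,-118,20),(652,515)),((-60,98,20),(85,375)),((60,98,20),(183,145)),((0,45,83),(268,155)),((0,-45,83),(515,212)),((0,0,126),(394,115)),('k',(693,203))]
obs=[("top",p,(280+(u+.5)/8-.5,140+(v+.5)/8-.5)) for p,(u,v) in top]+[("scene",p,(295+(u+.5)/8-.5,170+(v+.5)/8-.5)) for p,(u,v) in sc]
def knob(a): return (0,-100-70*np.sin(a),42+70*np.cos(a))
def W(p,x):
    p=np.array(p)/1e3; return R.from_euler('z',x[3]).apply(p)+[x[0],x[1],x[2]]
def res(x):
    o=[]
    for n,p,uv in obs: o+=list(proj(n,W(knob(x[4]) if p=='k' else p,x))[0]-uv)
    return np.array(o)
s=least_squares(res,[.57,-.02,0,.3,.1],loss='soft_l1'); print(s.x); rr=res(s.x).reshape(-1,2)
for o,e in zip(obs,rr): print(o[0],o[1],np.round(e,1))
for c in("top","scene"):
    ob=obs; obs=[o for o in ob if o[0]==c]; q=least_squares(lambda x:np.r_[res(x),x[2]*1e4],s.x,loss='soft_l1').x; print(c,q); obs=ob
x=s.x
def T(p): i=next(o[2] for o in obs if o[0]=="scene" and o[1]==p); j=next(o[2] for o in obs if o[0]=="top" and o[1]==p); return tri(i,j)
for p in['k',(0,0,126),(0,45,83),(0,-45,83),(-60,-118,20),(60,98,20)]: print(p,T(p),W(knob(x[4]) if p=='k' else p,x))
```

```text
[ 0.58299566 -0.02023083 -0.00479975  0.37198016  0.0959211 ]
top (60, 98, 20) [-1.5 -0.2]
top (-60, -118, 20) [ 1.  -0.2]
top (-60, 98, 20) [-0.3  1.2]
top (0, 45, 83) [ 0.6 -0.2]
top (0, -45, 83) [-0.6 -0. ]
top (0, 0, 126) [ 0.1 -0.3]
top k [-0.1 -0.1]
scene (60, -118, 20) [0.4 0.1]
scene (-60, -118, 20) [ 1.1 -0.4]
scene (-60, 98, 20) [-0.7 -0.8]
scene (60, 98, 20) [-0.3 -1. ]
scene (0, 45, 83) [0.2 1.5]
scene (0, -45, 83) [-0.2  1.5]
scene (0, 0, 126) [ 0.1 -0.3]
scene k [-0.1  0.8]
top [ 5.81657766e-01 -2.03728318e-02 -8.99039236e-07  3.68212279e-01
  8.50550458e-02]
scene [ 5.79731092e-01 -2.23922010e-02 -5.61640925e-07  3.77059494e-01
  8.81507078e-02]
k (array([ 0.62078214, -0.11967188,  0.11067473]), np.float64(0.0010857184219114737)) [ 0.62177846 -0.11963746  0.10687846]
(0, 0, 126) (array([ 0.5825651 , -0.02006129,  0.12011123]), np.float64(0.0002901173457744277)) [ 0.58299566 -0.02023083  0.12120025]
(0, 45, 83) (array([0.56540993, 0.0226722 , 0.08465254]), np.float64(0.0020871178163895084)) [0.56663992 0.0216916  0.07820025]
(0, -45, 83) (array([ 0.59685982, -0.06341112,  0.08744107]), np.float64(0.000989653093285116)) [ 0.5993514  -0.06215326  0.07820025]
(-60, -118, 20) (array([ 0.56996788, -0.14926876,  0.01142363]), np.float64(0.0011738548045913868)) [ 0.56998748 -0.1519684   0.01520025]
(60, 98, 20) (array([0.60179871, 0.08924803, 0.0148956 ]), np.float64(0.0019003583952760547)) [0.60327306 0.09287455 0.01520025]
```

Run:
```python
from h import *
o=np.array([.5815,-.021,0]);Rb=R.from_euler('z',.372)
for n,a,b in[("brown near",(443,170),(389,88)),("small flask",(379,156),(322,107)),("brown right",(476,230),(465,132)),("round flask neck",(418,93),(337,35)),("turq",(391,243),(397,184)),("blue bottle",(257,136),(211,187)),("cond flask",(223,160),(191,228)),("red",(305,117),(233,129)),("big blue",(247,88),(154,149))]:
    p,e=tri(a,b); print(n,np.round(p,3),round(e,3),"block",np.round(Rb.inv().apply(p-o),3))
s=r.get_state(); Rt=R.from_quat(s["eef_rot"]); print(Rt.as_matrix().round(3),s["tool_pos"])
# goal above knob: tool y along -block x or +block x
for sg in(1,-1):
    y=Rb.apply([sg,0,0]); z=np.array([0,0,-1]); x=np.cross(y,z); G=R.from_matrix(np.array([x,y,z]).T)
    print(sg,"turn",np.degrees((Rt.inv()*G).as_rotvec()).round(2),"d tool",Rt.inv().apply(np.array([.6201,-.1201,.303])-s["tool_pos"]).round(4))
```

```text
brown near [ 0.802 -0.207  0.12 ] 0.002 block [ 0.138 -0.253  0.12 ]
small flask [ 0.77  -0.017  0.088] 0.008 block [ 0.177 -0.065  0.088]
brown right [ 0.651 -0.385  0.14 ] 0.003 block [-0.068 -0.364  0.14 ]
round flask neck [ 0.86  -0.06   0.284] 0.002 block [ 0.246 -0.137  0.284]
turq [ 0.545 -0.213  0.05 ] 0.003 block [-0.104 -0.165  0.05 ]
blue bottle [0.547 0.275 0.157] 0.003 block [0.076 0.289 0.157]
cond flask [0.461 0.349 0.08 ] 0.009 block [0.022 0.389 0.08 ]
red [0.694 0.215 0.165] 0.003 block [0.191 0.179 0.165]
big blue [0.631 0.389 0.227] 0.005 block [0.195 0.364 0.227]
[[-0.957  0.29   0.   ]
 [ 0.29   0.957  0.   ]
 [-0.     0.    -1.   ]] [0.18099019 0.59825921 0.30275318]
1 turn [ 1.000e-02 -0.000e+00  5.185e+01] d tool [-6.283e-01 -5.604e-01 -3.000e-04]
-1 turn [ 0.0000e+00  1.0000e-02 -1.2815e+02] d tool [-6.283e-01 -5.604e-01 -3.000e-04]
```

>>> play_rows(translation=[[-0.0314,-0.028,0],[-0.0314,-0.028,0],[-0.0314,-0.028,0],[-0.0314,-0.028,0],[-0.0314,-0.028,0],[-0.0314,-0.028,0],[-0.0314,-0.028,0],[-0.0314,-0.028,0],[-0.0314,-0.028,0],[-0.0314,-0.028,0],[-0.0314,-0.028,0],[-0.0314,-0.028,0],[-0.0314,-0.028,0],[-0.0314,-0.028,0],[-0.0314,-0.028,0],[-0.0314,-0.028,0],[-0.0314,-0.028,0],[-0.0314,-0.028,0],[-0.0314,-0.028,0],[-0.0314,-0.028,0]], delta_rot=[[0,0,0],[0,0,0],[0,0,0],[0,0,0],[0,0,0],[0,0,0],[0,0,0],[0,0,0],[0,0,0],[0,0,0],[0,0,0],[0,0,0],[0,0,0],[0,0,0],[0,0,0],[0,0,0],[0,0,0],[0,0,0],[0,0,0],[0,0,0]], grip=[1,1,1,1,1,1,1,1,1,1,1,1,1,1,1,1,1,1,1,1])

```text
clock: 4.5
tool_pos: [0.6206, -0.1209, 0.3028]
eef_rot: [0.146, 0.989, 0.0, 0.0]
contact_force: [0.2, 0.1, -0.7]
opening: 1.002
finger_force: 0.0
```

>>> play_rows(translation=[[0,0,0],[0,0,0],[0,0,0],[0,0,0],[0,0,0],[0,0,0],[0,0,0],[0,0,0]], delta_rot=[[0,0,7.4],[0,0,7.4],[0,0,7.4],[0,0,7.4],[0,0,7.4],[0,0,7.4],[0,0,7.4],[0,0,0]], grip=[1,1,1,1,1,1,1,1])

```text
clock: 5.5
tool_pos: [0.62, -0.1194, 0.3027]
eef_rot: [0.563, 0.826, -0.0, 0.0]
contact_force: [0.0, 0.3, -0.3]
opening: 0.996
finger_force: 0.0
```

>>> play_rows(translation=[[0,0,0.03],[0,0,0.03],[0,0,0.03],[0,0,0.02],[0,0,0.02],[0,0,0.018],[0,0,0]], delta_rot=[[0,0,0],[0,0,0],[0,0,0],[0,0,0],[0,0,0],[0,0,0],[0,0,0]], grip=[1,1,1,1,1,1,1])

```text
clock: 6.38
tool_pos: [0.6191, -0.1194, 0.1533]
eef_rot: [0.563, 0.826, -0.0, -0.001]
contact_force: [0.6, -0.8, 0.9]
opening: 0.999
finger_force: 0.0
```

Run:
```python
from h import *
s=r.get_state();print(s["contact_force"].round(1),s["q"].round(2),s["tool_pos"].round(4))
a=r.snapshot("scene")[120:245,270:430]; cv2.imwrite("pics/k1.png",cv2.resize(a,None,fx=5,fy=4.8,interpolation=cv2.INTER_CUBIC))
```

```text
[ 0.6 -0.8  0.9] [ 0.13  0.89 -0.02  1.66  0.03  0.59  0.46] [ 0.6191 -0.1194  0.1533]
```

View pics/k1.png

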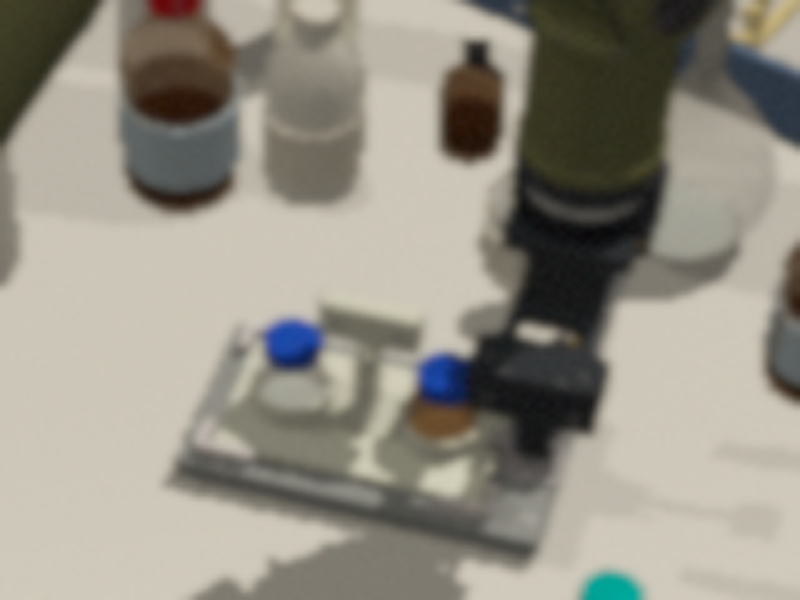

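The near finger covers the knob at about (535,400) in the crop, and the jars are undisturbed. I close gently.

>>> play_rows(translation=[[0,0,0],[0,0,0],[0,0,0],[0,0,0],[0,0,0],[0,0,0],[0,0,0],[0,0,0]], delta_rot=[[0,0,0],[0,0,0],[0,0,0],[0,0,0],[0,0,0],[0,0,0],[0,0,0],[0,0,0]], grip=[0.2,-0.1,-0.3,-0.5,-0.6,-0.6,-0.6,-0.6], squeeze=10)

```text
clock: 7.42
tool_pos: [0.6197, -0.1197, 0.1547]
eef_rot: [0.564, 0.826, -0.0, -0.0]
contact_force: [-1.7, -0.3, 0.9]
opening: 0.294
finger_force: 10.0
```

>>> play_rows(translation=[[-0.0069,0,0.001],[-0.0068,0,0.0017],[-0.0066,0,0.0023],[-0.0063,0,0.003],[-0.006,0,0.0036],[-0.0056,0,0.0042],[-0.0052,0,0.0047],[0,0,0],[0,0,0]], delta_rot=[[0,0,0],[0,0,0],[0,0,0],[0,0,0],[0,0,0],[0,0,0],[0,0,0],[0,0,0],[0,0,0]], grip=[-0.6,-0.6,-0.6,-0.6,-0.6,-0.6,-0.6,-0.6,-0.6])

```text
clock: 8.55
tool_pos: [0.6355, -0.1596, 0.1336]
eef_rot: [0.564, 0.826, 0.0, -0.001]
contact_force: [-0.9, 4.1, -4.8]
opening: 0.292
finger_force: 10.0
```

>>> play_rows(translation=[[-0.0047,0,0.0052],[-0.0041,0,0.0057],[-0.0035,0,0.006],[-0.0029,0,0.0064],[-0.0023,0,0.0066],[-0.0016,0,0.0068],[-0.0009,0,0.0069],[-0.0002,0,0.0056],[0,0,0],[0,0,0]], delta_rot=[[0,0,0],[0,0,0],[0,0,0],[0,0,0],[0,0,0],[0,0,0],[0,0,0],[0,0,0],[0,0,0],[0,0,0]], grip=[-0.6,-0.6,-0.6,-0.6,-0.6,-0.6,-0.6,-0.6,-0.6,-0.6])

```text
clock: 9.8
tool_pos: [0.6428, -0.1782, 0.0854]
eef_rot: [0.564, 0.826, 0.0, -0.0]
contact_force: [-3.6, 4.6, -0.8]
opening: 0.294
finger_force: 10.0
```

>>> play_rows(translation=[[0,0,0.002],[0,0,0.002],[0,0,0.002],[0,0,0]], delta_rot=[[0,0,0],[0,0,0],[0,0,0],[0,0,0]], grip=[-0.6,-0.6,-0.6,-0.6])

```text
clock: 10.3
tool_pos: [0.6434, -0.1795, 0.0815]
eef_rot: [0.564, 0.826, -0.0, 0.001]
contact_force: [-6.0, 4.0, 10.8]
opening: 0.283
finger_force: 10.2
```

>>> play_rows(translation=[[0,0,0],[0,0,0],[0,0,0],[0,0,0],[0,0,-0.02],[0,0,-0.04],[0,0,-0.05],[0,0,-0.05],[0,0,-0.05],[0,0,0]], delta_rot=[[0,0,0],[0,0,0],[0,0,0],[0,0,0],[0,0,0],[0,0,0],[0,0,0],[0,0,0],[0,0,0],[0,0,0]], grip=[-0.1,0.5,1,1,1,1,1,1,1,1])

```text
clock: 11.55
tool_pos: [0.6454, -0.1796, 0.2953]
eef_rot: [0.564, 0.826, 0.002, 0.005]
contact_force: [0.4, -0.2, -0.6]
opening: 1.004
finger_force: 0.0
```

Run:
```python
from h import *
s=r.get_state();print(s["contact_force"].round(1),s["tool_pos"].round(4))
a=r.snapshot("scene")[165:255,280:410];b=r.snapshot("top")[125:215,270:400]
cv2.imwrite("pics/k2.png",np.vstack([cv2.resize(i,None,fx=3.3,fy=3.3,interpolation=cv2.INTER_CUBIC) for i in(a,b)]))
for n in("scene","top"):
    for d in r.look_for(n,"lever_knob"): print(n,d["point"].round(3) if hasattr(d["point"],'round') else d["point"],d["confidence"])
    g=r.look_for(n,"carrier_grip"); print([(np.round(d["point"],3),round(d["confidence"],2)) for d in g])
```

```text
[ 0.4 -0.2 -0.6] [ 0.6454 -0.1796  0.2953]
scene [0.6263, -0.1549, 0.0506] 0.66
[(array([ 0.57 , -0.029,  0.03 ]), 0.84)]
top [0.6289, -0.1577, 0.0508] 0.63
[(array([ 0.57 , -0.017,  0.026]), 0.81), (array([ 0.588, -0.062,  0.081]), 0.68)]
```

View pics/k2.png

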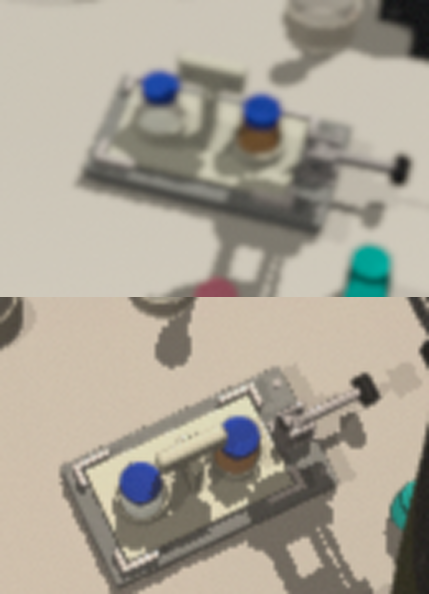

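Lever lies open, with the knob at crop (402,168) in scene and (365,389) in top. Carrier and jars are in place. I check the knob height by triangulation and compute the move to the grip.

Run:
```python
from h import *
o=np.array([.5815,-.021,0]);Rb=R.from_euler('z',.372)
p,e=tri((401.5,215.6),(380.3,152.6)); print("knob",p.round(4),e,Rb.inv().apply(p-o).round(4))
# grip top from new crops
def st(u,v): return (280+(u+.5)/3.3-.5,165+(v+.5)/3.3-.5)
def tp(u,v): return (270+(u+.5)/3.3-.5,125+(v-297+.5)/3.3-.5)
p,e=tri(st(213,68),tp(191,442)); print("griptop",p.round(4),e)
s=r.get_state(); Rt=R.from_quat(s["eef_rot"]); print(Rt.as_matrix().round(3))
g=np.array([.5820,-.0203,0]); d=g-s["tool_pos"]; d[2]=0; print("tool d",Rt.inv().apply(d).round(4))
K=np.array(s["tool_pos"]); print("tcp in block",Rb.inv().apply(K-o).round(4))
```

```text
knob [ 0.6443 -0.1789  0.0438] 0.0034328671854216815 [ 0.0011 -0.1699  0.0438]
griptop [ 0.5856 -0.0201  0.1125] 0.000819529249395591
[[-0.364  0.931 -0.003]
 [ 0.931  0.364  0.001]
 [ 0.002 -0.002 -1.   ]]
tool d [0.1694 0.0015 0.0003]
tcp in block [-0.0006 -0.1689  0.2875]
```

>>> play_rows(translation=[[0.02,0.0015,0],[0.03,0,0],[0.03,0,0],[0.03,0,0],[0.03,0,0],[0.029,0,0],[0,0,0],[0,0,0]], delta_rot=[[0,0,0],[0,0,0],[0,0,0],[0,0,0],[0,0,0],[0,0,0],[0,0,0],[0,0,0]], grip=[1,1,1,1,1,1,1,1])

```text
clock: 12.85
tool_pos: [0.5829, -0.0213, 0.2889]
eef_rot: [0.564, 0.826, -0.0, 0.0]
contact_force: [-0.3, -0.8, -0.4]
opening: 1.0
finger_force: 0.0
```

>>> play_rows(translation=[[0,0,0.025],[0,0,0.03],[0,0,0.03],[0,0,0.024],[0,0,0.02],[0,0,0.012],[0,0,0],[0,0,0]], delta_rot=[[0,0,0],[0,0,0],[0,0,0],[0,0,0],[0,0,0],[0,0,0],[0,0,0],[0,0,0]], grip=[1,1,1,1,1,1,1,1])

```text
clock: 13.85
tool_pos: [0.5835, -0.0212, 0.1487]
eef_rot: [0.564, 0.826, 0.0, 0.001]
contact_force: [0.3, 0.4, 0.2]
opening: 0.998
finger_force: 0.0
```

>>> play_rows(translation=[[0,0,-0.005],[0,0,0],[0,0,0],[0,0,0],[0,0,0],[0,0,0],[0,0,0],[0,0,0],[0,0,0],[0,0,0],[0,0,0]], delta_rot=[[0,0,0],[0,0,0],[0,0,0],[0,0,0],[0,0,0],[0,0,0],[0,0,0],[0,0,0],[0,0,0],[0,0,0],[0,0,0]], grip=[1,0.5,0.2,-0.1,-0.3,-0.5,-0.7,-0.9,-0.9,-0.9,-0.9], squeeze=25)

```text
clock: 15.22
tool_pos: [0.5826, -0.021, 0.1528]
eef_rot: [0.564, 0.826, -0.0, -0.0]
contact_force: [-0.8, -1.2, -0.8]
opening: 0.378
finger_force: 25.0
```

The opening of 33 mm means the tips are on the 34 mm post, below the grip. I open, go up 14 mm and regrasp.

>>> play_rows(translation=[[0,0,0],[0,0,0],[0,0,-0.007],[0,0,-0.0075],[0,0,0],[0,0,0],[0,0,0],[0,0,0],[0,0,0],[0,0,0],[0,0,0],[0,0,0]], delta_rot=[[0,0,0],[0,0,0],[0,0,0],[0,0,0],[0,0,0],[0,0,0],[0,0,0],[0,0,0],[0,0,0],[0,0,0],[0,0,0],[0,0,0]], grip=[0.3,0.3,0.3,0.3,0,-0.3,-0.5,-0.7,-0.9,-0.9,-0.9,-0.9], squeeze=25)

```text
clock: 16.73
tool_pos: [0.5827, -0.0209, 0.1673]
eef_rot: [0.564, 0.826, -0.0, -0.0]
contact_force: [-1.2, 0.0, -1.5]
opening: 0.154
finger_force: 25.0
```

>>> play_rows(translation=[[0,0,-0.002],[0,0,-0.003],[0,0,-0.005],[0,0,-0.007],[0,0,-0.009],[0,0,-0.01],[0,0,-0.011],[0,0,-0.012],[0,0,-0.013],[0,0,-0.013],[0,0,-0.013],[0,0,-0.012],[0,0,-0.011],[0,0,-0.009],[0,0,-0.008],[0,0,-0.006],[0,0,-0.004],[0,0,-0.002],[0,0,0],[0,0,0]], delta_rot=[[0,0,0],[0,0,0],[0,0,0],[0,0,0],[0,0,0],[0,0,0],[0,0,0],[0,0,0],[0,0,0],[0,0,0],[0,0,0],[0,0,0],[0,0,0],[0,0,0],[0,0,0],[0,0,0],[0,0,0],[0,0,0],[0,0,0],[0,0,0]], grip=[-0.9,-0.9,-0.9,-0.9,-0.9,-0.9,-0.9,-0.9,-0.9,-0.9,-0.9,-0.9,-0.9,-0.9,-0.9,-0.9,-0.9,-0.9,-0.9,-0.9])

```text
clock: 19.23
tool_pos: [0.5828, -0.0209, 0.3172]
eef_rot: [0.564, 0.826, -0.0, -0.0]
contact_force: [-0.6, 0.6, -3.3]
opening: 0.156
finger_force: 25.0
```

Run:
```python
from h import *
s=r.get_state();print(s["contact_force"].round(2),s["tool_pos"].round(4),s["opening"],np.degrees(R.from_quat(s["eef_rot"]).as_matrix()[2]).round(2))
a=r.snapshot("scene")[100:250,270:430]
cv2.imwrite("pics/k3.png",cv2.resize(a,None,fx=4,fy=4,interpolation=cv2.INTER_CUBIC))
```

```text
[-0.6   0.56 -3.3 ] [ 0.5828 -0.0209  0.3172] 0.1558195631197302 [ 2.00e-02 -3.00e-02 -5.73e+01]
```

View pics/k3.png

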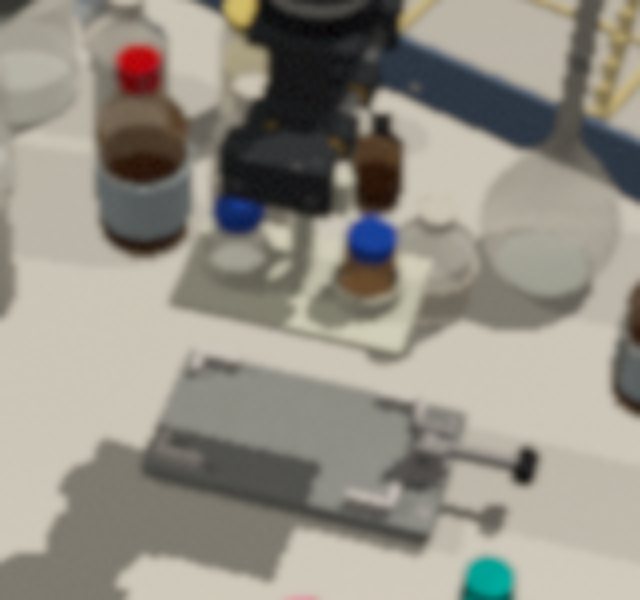

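The carrier is lifted with both jars in their cups, at crop (240,235) and (370,260), and the lever is still open. I hold for over 3 s and check its level against the model.

>>> play_rows(translation=[[0,0,0],[0,0,0],[0,0,0],[0,0,0],[0,0,0],[0,0,0],[0,0,0],[0,0,0],[0,0,0],[0,0,0],[0,0,0],[0,0,0],[0,0,0],[0,0,0],[0,0,0],[0,0,0],[0,0,0],[0,0,0],[0,0,0],[0,0,0]], delta_rot=[[0,0,0],[0,0,0],[0,0,0],[0,0,0],[0,0,0],[0,0,0],[0,0,0],[0,0,0],[0,0,0],[0,0,0],[0,0,0],[0,0,0],[0,0,0],[0,0,0],[0,0,0],[0,0,0],[0,0,0],[0,0,0],[0,0,0],[0,0,0]], grip=[-0.9,-0.9,-0.9,-0.9,-0.9,-0.9,-0.9,-0.9,-0.9,-0.9,-0.9,-0.9,-0.9,-0.9,-0.9,-0.9,-0.9,-0.9,-0.9,-0.9])

```text
clock: 21.78
tool_pos: [0.5829, -0.0209, 0.3175]
eef_rot: [0.564, 0.826, 0.0, -0.0]
contact_force: [0.5, 0.3, -2.4]
opening: 0.158
finger_force: 25.0
```

Run:
```python
from h import *
from scipy.optimize import least_squares
s=r.get_state(); print(s["tool_pos"].round(4),s["clock"])
C=lambda u,v:(270+(u+.5)/4-.5,100+(v+.5)/4-.5)
obs=[((-45,80,8),C(172,297)),((-45,-80,8),C(402,345)),((45,-80,8),C(430,258))]
def P(p,z,t): # rotate about grip, tilt t about block x
    q=R.from_euler('x',t).apply(np.array(p)-[0,0,91])/1e3+[0,0,.091]
    return R.from_euler('z',.372).apply(q)+[.582,-.0205,z]
f=lambda x:np.concatenate([proj("scene",P(p,*x))[0]-uv for p,uv in obs])
q=least_squares(f,[.17,0]); print("z, tilt deg",q.x[0],np.degrees(q.x[1]),q.fun.round(1), "level:",f([.17,0]).round(1))
```

```text
[ 0.5829 -0.0209  0.3175] 21.775
z, tilt deg 0.1731737520389471 -0.9320063922095482 [-1.2  0.1  0.   0.8  1.  -0.8] level: [-1.6  0.5 -0.6  1.8  0.4  0.3]
```

Level within measurement error, and its underside is about 15 cm above the plate. I hold a little longer, then hand in.

>>> play_rows(translation=[[0,0,0],[0,0,0],[0,0,0],[0,0,0],[0,0,0],[0,0,0],[0,0,0],[0,0,0],[0,0,0],[0,0,0],[0,0,0],[0,0,0]], delta_rot=[[0,0,0],[0,0,0],[0,0,0],[0,0,0],[0,0,0],[0,0,0],[0,0,0],[0,0,0],[0,0,0],[0,0,0],[0,0,0],[0,0,0]], grip=[-0.9,-0.9,-0.9,-0.9,-0.9,-0.9,-0.9,-0.9,-0.9,-0.9,-0.9,-0.9])

```text
clock: 23.28
tool_pos: [0.5829, -0.0209, 0.3175]
eef_rot: [0.564, 0.826, 0.0, -0.0]
contact_force: [-0.2, 0.2, -3.1]
opening: 0.154
finger_force: 25.0
```

```bash
python3 -c "
from plant import r
s=r.get_state();print(s['clock'],s['tool_pos'],s['finger_force']);print(r.finish_job())"
```

```text
23.275 [ 0.58290039 -0.02089623  0.31748675] 24.998015868477523
the job is handed in; nothing more can be done
None
```

The job is handed in at 23.3 s with no verdict returned: the lever is fully open, and the carrier, with both jars in their cups, was held still for about 4 s, level to about 1°, with its underside about 15 cm above the plate.

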